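Show the red specimen to the inspection camera

ROBOT

A 6-joint arm with a two-finger parallel gripper is mounted at the origin on a cart in front of the work surface, level with it; the furniture and walls round the work are solid. World frame = base frame: x ahead of the robot, y to its left, z up, the work surface at z = 0. Lengths are in m, angles in rad, forces in N, time in s.
With the tool pointing down it reaches from about 0.35 to 0.975 m from the base axis. Payload 4.9 kg.
Tool frame: the origin (TCP) lies at the very end of the fingers, on their centre line; the grasp point (between the pads) lies 19 mm behind it; z points along the fingers, y is the line along which they close (so a half turn about z gives the same grasp; the last joint's range is limited). The gripper opens to 85 mm and grips with 20 to 120 N. Pads are 22 mm wide; open, the fingers measure 114 mm over their backs; the gripper's body (76 mm by 85 mm) begins 54 mm behind the grasp point. The pads swing forward as they close: fully open they stand 13 mm farther back than shut.
Start: joints at [1.209, 0.053, 1.613, -0, 1.476, -0.119], TCP at [0.15, 0.607, 0.231] pointing down, gripper open.
Joint ranges: [-3.01, 3.01], [-1.01, 2.22], [0.06, 2.58], [-1.02, 4.17], [0.09, 2.62], [-3.14, 3.14]. Speed limits (rad/s): [2.57, 2.57, 3.14, 3.14, 3.14, 3.14].

INTERFACE

Orientations are given as a unit quaternion [w, x, y, z].
In Python, from plant import manip, vision, order gives the robot as it stands.
- The arm moves only by the tool play_rows, never from a script. Its argument "steps" is a list that holds one entry, the list of rows, each a list of 6 numbers: the shift along the tool's x, y, z in mm, then the turn, a rotation vector about the tool's x, y, z in degrees. A call has 1 to 12 rows; each row is the pose to reach, as a shift and turn from the pose commanded when the call began, along the tool's axes at that moment; what a row does not reach only later rows make up. A row lasts 1/12 s, in which the tool goes at most 41.7 mm and 7.16 degrees, less where a joint would pass 70% of its speed; a pose out of reach is approached as far as the arm can. A call with a gripper value outside its range is refused whole. "claw" is the gripper's target within -1 to 1 (fully open at 1, half-way at 0, shut at -1), set as the call begins (left out, the last holds). The fingers move at their own pace and stop on an object; the grip force is fixed at half the most. Time passes only in rows, so rows that repeat a pose let the fingers close. It gives the time, the measured TCP pose, the force, the opening and the grip force at its end, in the units of the state.
- manip.state(): the state, without advancing time (a new reading comes with each control period).
- vision.grab_frame(name): name is "side" or "top"; returns (picture, depth): 420x560x3 uint8, blue, green, red; 420x560 float32, m along the optical axis (not along the pixel's ray), 0 where there is no reading.
- vision.camera_info(name): a dict with "K" (3x3 intrinsics, pixels), "eye" and "orientation" of the camera in the world. Camera axes: x right, y down, z forward; pixel columns grow to the right and rows downward; lengths in m; the calibration is good to about 2 mm. A picture is of the moment at which its call begins. camera_info takes no time and is no camera call.
- order.job_done(): hands the job in; it is judged then, once.
The state is a dict: "time": time; "joint_pos": joint angles; "joint_vel": joint speeds; "joint_efforts": joint torques, N m; "tool_pos": TCP position; "tool_rot": TCP orientation; "contact_force": force on the tool from outside, world axes, zero at the start; "ft_torque": the same for the moment, N m; "gripper_width": opening from 0.0 (shut) to 1.0 (fully open); "grasp_force": force on a finger pad.
Only numpy, scipy, OpenCV 4.12 (cv2) and the standard library are available. Lean on these libraries where they do the work, as an engineer would, in place of code of your own. Each camera call takes 0.05 s, during which the arm holds its last target. There are 200 camera calls.

TASK

Lift the blue dust cover off the specimen stand by its handle and set it down upright on the worktop right beside the stand, without dropping it. Then pick up the red mounted specimen from the stand and present its polished underside to the small inspection camera: held in the air, centred in front of the lens, square to it and 60 mm from the glass, label side away. Finish while still holding it there, steady; do not let the specimen fall on the worktop, do not knock the camera out of its aim, and leave the other things where they are.

Things in the scene. Friction and masses are not known exactly. Their poses are not given: they have to be found in the camera images.
- stand: Fixed specimen stand, origin at the centre of its underside, z up; yaw varies. Round dark foot 106 mm diameter, 10 mm high; centring disc 74 mm diameter up to 14 mm; pedestal 44 (x) by 22 mm (y) with cork pad on top at 35 mm. A cheek at each x end, 18 mm wide in y, 8 mm above the pad, locates the specimen with 2.5 mm play. Grip the specimen along the stand's y: it overhangs 4 mm each side.
- pad (a point): Centre of the stand's cork pad (35 mm above the worktop), axes as the stand's.
- cover: Blue round dust cover, loose, 0.15 to 0.31 kg: an inverted can open below, 92 mm diameter, 70 mm high, wall 3 mm, with a black bow handle on top. Origin at the centre of its open rim, z up. At the start it stands on the stand's foot (rim 10 mm above the worktop) over the specimen, with its own yaw.
- cover_handle (a point): Middle of the cover's handle bar, 105 mm above its rim. Round black bar 10 mm thick, along the cover's y, straight for 52 mm; clear height under the bar 30 mm. Axes as the cover's.
- specimen_red: Red round mounted specimen, 30 mm diameter, 21 mm high, about 25 to 50 g, loose. Origin at the centre of its polished underside, z up to the label. It stands on the stand's pad between the cheeks, under the cover.
- specimen_label (a point): Centre of the red specimen's top, the label side, 21 mm above its underside.
- camera: Small inspection camera on a grey foot 86 x 90 mm fixed to the worktop; origin at the centre of the foot's underside; yaw varies. Its head tilts in a yoke about the foot's y, 50 mm above the worktop; yoke and knobs reach 42 mm either side, 65 mm high. The lens looks up, leaning 0.35 to 0.70 rad from vertical towards the foot's -x side (roughly to the robot).
- lens (a point): Centre of the lens glass, 60 mm from the tilt axis, on the flat front end of a black barrel 44 mm diameter with a white light ring. Its z axis is the direction in which the camera looks; its y is parallel to the foot's y. The head is stiff, but a hard knock turns it.
- focus (a point): The point in the air 60 mm in front of the glass, on the camera's line of sight, where the centre of the specimen's underside belongs; same axes as lens. The specimen's z (underside to label) is to point along this z.
- specimen_black: Bystander: loose black specimen, 30 mm diameter, 17 mm high; origin under its centre.
- black_loupe: Bystander: loose black eyepiece loupe, 36 mm diameter, 32 mm high; origin under its centre.
- polish_tin: Bystander: loose round white tin with a blue top, 70 mm diameter, 29 mm high; origin under its centre. It stands near the tall fixed hardness tester at the right (base, handwheel and spindle fill x over 0.52, y -0.19 to -0.45; its lugs a little more); a second tester stands at the left, y over 0.43. Both reach far above the arm's wrist: swing clear of them.
- tweezers: Bystander: loose steel tweezers lying flat, 122 mm long along its y, 14 mm wide; origin under its centre.
There are look-alikes about, which are no part of the job. Of the things shaped like the cover, the blue one is meant. What is shaped like the stand but purple is not meant.

How it is judged:
On the way, in this order (a step that is already met when the one before it is completed fails the run):
1. the dust cover stands upright on the worktop beside the stand, let go (height (world z) of cover below 0.006 m and angle between cover's own z axis and vertical below 0.1 rad and horizontal distance between cover and stand between 0.1 and 0.3 m and contact force between the fingers and cover below 0.1 N and linear speed of cover below 0.03 m/s), for 0.2 s.
2. the red specimen is lifted off the pad in the fingers (z of specimen_red in the frame of stand above 0.055 m and contact force between the fingers and specimen_red above 0.3 N), for 0.2 s.
At the end, for the whole second after the job is handed in: Red specimen still, held by the fingers alone, underside centre within 12 mm of the point 60 mm before the lens, square to it within 0.18 rad, label away; cover upright, let go, on the worktop, its centre 0.10 to 0.30 m from the stand's (all of step 1 and distance between specimen_red and focus below 0.012 m and angle between the z axis of specimen_red and the z axis of focus, either way round below 0.18 rad and z of specimen_label in the frame of focus above 0.005 m and contact force between the fingers and specimen_red above 0.3 N and contact force between each of camera, stand and specimen_red below 0.1 N and height (world z) of specimen_red above 0.1 m and linear speed of specimen_red below 0.03 m/s and angular speed of specimen_red below 0.3 rad/s); the arm keeps its last pose, push and grip.
It fails at once if the cover is dropped or thrown (moving faster than 0.45 m/s out of the fingers) (linear speed of cover above 0.45 m/s and contact force between the fingers and cover below 0.05 N).
It fails at once if the red specimen falls on the worktop (height (world z) of specimen_red below 0.025 m).
It fails at once if the camera's point of focus is moved by more than 8 mm (distance of focus from where it was at the start of the episode above 0.008 m).
It fails at once if a bystander (black specimen, loupe, tin, tweezers) is moved by more than 30 mm (distance of any of specimen_black, black_loupe, polish_tin, tweezers from where it was at the start of the episode above 0.03 m).
It also fails if it takes over 64 s, if anything falls off the work surface, if the arm or the gripper's body presses on something with over 40 N, if the wrist force passes 120 N, or if a joint passes its speed limit or range.

## Working session

There is one attempt and no reset: what is moved stays moved. The work goes in short steps, Python scripts to look and compute and a tool call to move; the robot and the scene stay as the last step left them, time stands still between calls to the robot, and variables do not carry over. Pictures are saved under pics/ and viewed, at most 10 in all, crops included, and the job is handed in when it is done.

Besides the shell and the picture viewer there is one more tool, called after "Emit:" by a JSON object that holds its "method" and its "body", one argument or row to a line. play_rows: Moves the arm, as the interface text tells. Its arguments: {"type":"object","properties":{"steps":{"type":"array"},"claw":{"type":"number"}},"required":["steps"]}

```bash
mkdir -p pics
cat > h.py <<'E'
import numpy as np, cv2
from scipy.spatial.transform import Rotation as R
from plant import manip, vision, order
def q2R(q): return R.from_quat([q[1],q[2],q[3],q[0]])
def cloud(name):
    im,d=vision.grab_frame(name); c=vision.camera_info(name)
    K=np.array(c["K"]); v,u=np.mgrid[:d.shape[0],:d.shape[1]]
    P=np.stack([(u-K[0,2])/K[0,0]*d,(v-K[1,2])/K[1,1]*d,d],-1)
    o=c["orientation"]; M=q2R(o).as_matrix() if np.size(o)==4 else np.array(o)
    return im,d,P@M.T+np.array(c["eye"])
E
python3 - <<'E'
from h import *
for n in("side","top"):
    im,d,P=cloud(n); cv2.imwrite(f"pics/{n}0.png",im); np.savez(f"{n}0.npz",im=im,d=d,P=P)
    print(vision.camera_info(n))
s=manip.state();print(s)
E
```

```text
{'K': array([[532.36934143,   0.        , 272.87581412],
       [  0.        , 532.36934143, 212.34810403],
       [  0.        ,   0.        ,   1.        ]]), 'eye': array([-0.37129074,  0.59098255,  0.61260045]), 'orientation': array([ 0.25406047, -0.38321968,  0.74679294, -0.48051665])}
{'K': array([[394.3313812 ,   0.        , 274.51581384],
       [  0.        , 394.3313812 , 202.91883899],
       [  0.        ,   0.        ,   1.        ]]), 'eye': array([ 0.35085446, -0.02436666,  1.094027  ]), 'orientation': array([ 0.06575217, -0.64649133,  0.75598007, -0.07886535])}
{'time': 0.1, 'joint_pos': array([ 1.20901309e+00,  5.32980984e-02,  1.61415484e+00, -6.48539226e-06,
        1.47599660e+00, -1.19007183e-01]), 'joint_vel': array([-4.21277692e-04, -9.85544715e-04, -4.25441756e-03,  5.16412049e-04,
        2.19479437e-03,  2.19271765e-05]), 'joint_efforts': array([-3.44365499e-04, -3.94903672e+01, -3.71363246e+01, -9.74959198e-05,
        3.89274748e-03, -2.84327075e-05]), 'tool_pos': array([0.15005428, 0.60614075, 0.23018256]), 'tool_rot': array([-2.17913661e-04,  1.21089775e-01,  9.92641126e-01, -9.02508904e-04]), 'contact_force': array([ 0.27470625,  0.21450813, -0.32897628]), 'ft_torque': array([-0.02531768, -0.03451143, -0.02527039]), 'grasp_force': 0.0, 'gripper_width': 1.001347458758608}
```

View pics/top0.png

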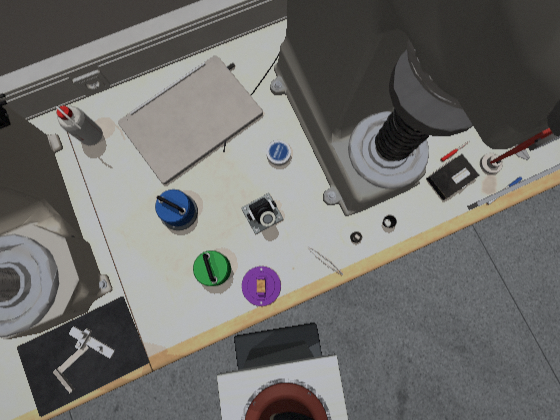

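View pics/side0.png

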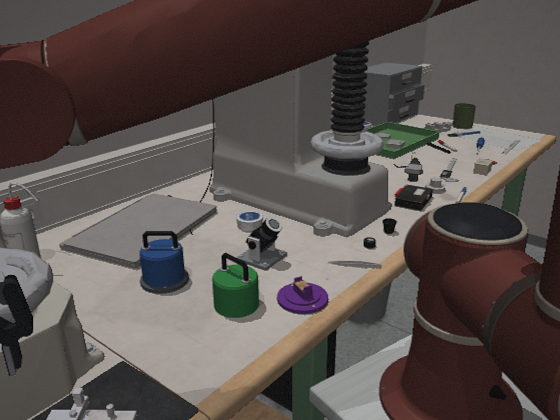

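The top view shows the blue cover at (176,208) on a dark foot. Its look-alikes are the green cover at (212,268), which is the wrong colour, and the purple stand at (262,287), which is excluded. The inspection camera is at (263,214), the tin at (279,153), the tweezers at (325,261), and the black specimen and loupe at (356,238) and (389,222). The side view shows the blue cover at (163,262) and the camera at (262,243).

Run:
```python
from h import *
for n,hb,cb in(("top",(145,180,205,240),(235,185,295,240)),("side",(130,225,200,300),(230,210,300,270))):
    z=np.load(f"{n}0.npz");im,d,P=z["im"],z["d"],z["P"]
    hsv=cv2.cvtColor(im,cv2.COLOR_BGR2HSV)
    box=np.zeros(d.shape,bool);box[hb[1]:hb[3],hb[0]:hb[2]]=1
    Z=P[...,2]; ok=box&(d>0)
    top=ok&(Z>.07)&(Z<.088)&(hsv[...,1]>100)&(hsv[...,0]>95)&(hsv[...,0]<130); p=P[top]
    (c,r)=cv2.minEnclosingCircle(p[:,:2].astype(np.float32))
    print(n,"covertop",len(p),np.median(Z[top]),c,r)
    b=ok&(Z>.100)&(Z<.13); p=P[b]; print("bar",len(p),p.mean(0),np.percentile(p[:,2],[5,50,95]))
    e,V=np.linalg.eigh(np.cov(p[:,:2].T));print(" dir",V[:,1],np.degrees(np.arctan2(V[1,1],V[0,1])),2*np.sqrt(3*e))
    ft=ok&(Z>.004)&(Z<.016);p=P[ft]
    if len(p):print("foot",len(p),cv2.minEnclosingCircle(p[:,:2].astype(np.float32)))
    box[:]=0;box[cb[1]:cb[3],cb[0]:cb[2]]=1
    q=P[box&(d>0)&(Z>.01)]; print("camera", len(q),q.min(0),q.max(0),q.mean(0))
    big=cv2.resize(im[min(hb[1],cb[1])-5:max(hb[3],cb[3])+5,min(hb[0],cb[0])-5:max(hb[2],cb[2])+5],None,fx=4,fy=4,interpolation=2)
    print(big.shape);cv2.imwrite(f"pics/{n}crop.png",big[:600,:800])
def px(n,u,v):
    P=np.load(f"{n}0.npz")["P"];return P[v,u]
for k,(u,v) in dict(green=(212,268),purple=(262,287),tin=(279,153),blk=(356,238),loupe=(389,222),tw=(325,261),slab=(190,120),sl2=(165,182),sl3=(120,125),sl4=(262,110),lugR=(333,197),lugL=(104,285)).items():print(k,px("top",u,v).round(3))
```

```text
top covertop 744 0.07965137014477663 (0.595169186592102, 0.20641349256038666) 0.04503105580806732
bar 114 [0.59394599 0.20413636 0.11707541] [0.11093882 0.11770977 0.12208129]
 dir [0.60428547 0.79676789] 52.82255793006767 [0.01004481 0.07360365]
foot 282 ((0.5998852252960205, 0.21969763934612274), 0.11240331828594208)
camera 789 [ 0.49821796 -0.0761614   0.01000389] [0.60478525 0.03026027 0.1115894 ] [ 0.54312941 -0.02358379  0.06408741]
(280, 640, 3)
side covertop 670 0.07865538626025181 (0.5929679870605469, 0.2105855643749237) 0.04704468324780464
bar 197 [0.59262469 0.21051355 0.11353699] [0.10290643 0.114731   0.11976108]
 dir [0.6032211  0.79757402] 52.89905835760376 [0.00818472 0.07845801]
foot 526 ((0.6707919836044312, 0.1341637372970581), 0.16528956592082977)
camera 1711 [ 0.38268161 -0.21841352  0.01000919] [0.75246143 0.13777794 0.1110144 ] [ 0.57096576 -0.03050814  0.05098442]
(400, 720, 3)
green [0.418 0.125 0.069]
purple [0.351 0.006 0.033]
tin [ 0.711 -0.097  0.028]
blk [ 0.441 -0.267  0.018]
loupe [ 0.472 -0.372 -0.   ]
tw [ 0.393 -0.175 -0.002]
slab [0.851 0.142 0.024]
sl2 [0.681 0.235 0.012]
sl3 [0.868 0.344 0.023]
sl4 [ 0.851 -0.069  0.022]
lugR [ 0.56  -0.223  0.034]
lugL [0.421 0.419 0.026]
```

Run:
```python
import cv2,numpy as np
a=cv2.imread("pics/topcrop.png")
im=cv2.imread("pics/side0.png")
b=cv2.resize(im[205:315,125:305],None,fx=3.55,fy=2.8)
b=cv2.resize(b,(640,310)) 
cv2.imwrite("pics/conf.png",np.vstack([a,b]))
```

```text
(no output)
```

View pics/conf.png

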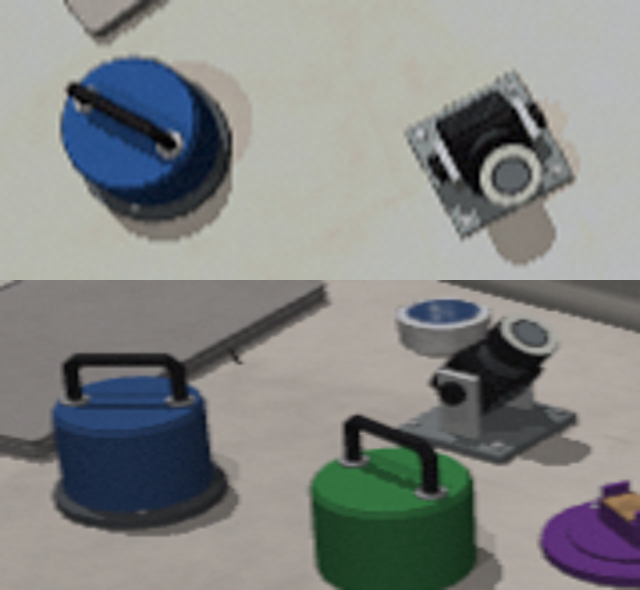

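The crop confirms it: the blue cover at (130,130) stands on the dark foot with a black bow handle. The green one stands directly on the table. The camera lens is at (512,175) in the crop. Next I locate the lens.

Run:
```python
from h import *
rays=[]
for n,cb in(("top",(235,185,295,240)),("side",(225,205,300,275))):
    z=np.load(f"{n}0.npz");im,d,P=z["im"],z["d"],z["P"]
    near=np.hypot(P[...,0]-.545,P[...,1]+.025)<.075
    Z=P[...,2]
    hsv=cv2.cvtColor(im,cv2.COLOR_BGR2HSV)
    m=near&(Z>.075)&(d>0)
    ring=m&(hsv[...,2]>120)
    nl,lab,st,ce=cv2.connectedComponentsWithStats(ring.astype(np.uint8))
    k=1+np.argmax(st[1:,4]);ring=lab==k
    cs,_=cv2.findContours(ring.astype(np.uint8),cv2.RETR_EXTERNAL,cv2.CHAIN_APPROX_NONE)
    e=cv2.fitEllipse(max(cs,key=len)); print(n,"ring ellipse",e,ring.sum())
    disk=np.zeros(d.shape,np.uint8);cv2.ellipse(disk,(e[0],(e[1][0]*.95,e[1][1]*.95),e[2]),1,-1)
    p=P[(disk>0)&m]; c=p.mean(0);u,s,V=np.linalg.svd(p-c);r=np.abs((p-c)@V[2])<.004
    c=p[r].mean(0);u,s,V=np.linalg.svd(p[r]-c);nn=V[2]*np.sign(V[2,2])
    print(" plane c",c,"n",nn,"tilt",np.arccos(nn[2]),"az",np.degrees(np.arctan2(nn[1],nn[0])),s)
    ci=vision.camera_info(n);K=ci["K"];M=q2R(ci["orientation"]).as_matrix()
    w=M@np.array([(e[0][0]-K[0,2])/K[0,0],(e[0][1]-K[1,2])/K[1,1],1]);rays.append((ci["eye"],w/np.linalg.norm(w)))
    # foot: grey pixels darker than table, on plane z~.006
    vv,uu=np.mgrid[cb[1]:cb[3],cb[0]:cb[2]]
    ft=near&(Z>.003)&(d>0)&(Z<.03)
    q=P[ft][:,:2].astype(np.float32)
    rc=cv2.minAreaRect(q);print(" foot",rc,np.median(Z[ft]))
A=sum(np.eye(3)-np.outer(w,w) for _,w in rays);b=sum((np.eye(3)-np.outer(w,w))@np.array(o) for o,w in rays)
L=np.linalg.solve(A,b);print("lens tri",L,[np.linalg.norm(np.cross(L-o,w)) for o,w in rays])
```

```text
top ring ellipse ((267.120849609375, 218.20550537109375), (13.229277610778809, 14.942760467529297), 49.684932708740234) 97
 plane c [ 0.51882577 -0.03405101  0.09830514] n [-0.55405709 -0.19859478  0.80844348] tilt 0.6292935983327584 az -160.2804218103851 [0.1218454  0.11908955 0.02015864]
 foot ((0.5436614751815796, -0.02750391513109207), (0.14005212485790253, 0.14386841654777527), 72.75980377197266) 0.009026050421893972
side ring ellipse ((273.19073486328125, 223.5752410888672), (10.749886512756348, 17.341453552246094), 128.8717498779297) 89
 plane c [ 0.51894098 -0.03196396  0.09743978] n [-0.54177442 -0.19062193  0.81862309] tilt 0.6117868365589524 az -160.61571017758214 [0.12003461 0.10885216 0.01615176]
 foot ((0.5499341487884521, -0.017915718257427216), (0.0868309885263443, 0.09146219491958618), 19.718660354614258) 0.009118675643067564
lens tri [ 0.51989194 -0.03370213  0.0967277 ] [np.float64(0.0007470849321521917), np.float64(0.0007470849321522207)]
```

```bash
cat >> h.py <<'E'
def pose():
    s=manip.state(); return np.array(s["tool_pos"]),q2R(s["tool_rot"])
def rel(p,Rt=None):
    """print shift (mm) and rotvec (deg) in tool axes to world pose"""
    p0,R0=pose(); sh=R0.inv().apply(np.array(p)-p0)*1e3
    rv=np.degrees((R0.inv()*Rt).as_rotvec()) if Rt is not None else np.zeros(3)
    print("shift",sh.round(1),"rot",rv.round(1)); return sh,rv
def frame(z,yaw_y):
    """tool z axis dir, tool y nearest to horizontal heading yaw_y (deg)"""
    z=np.array(z,float)/np.linalg.norm(z);y=np.array([np.cos(np.radians(yaw_y)),np.sin(np.radians(yaw_y)),0])
    y-=z*(z@y);y/=np.linalg.norm(y);return R.from_matrix(np.stack([np.cross(y,z),y,z],1))
E
python3 - <<'E'
from h import *
for n in("top","side"):
    P=np.load(f"{n}0.npz")["P"].reshape(-1,3)
    q=P[(P[:,2]>.05)&(P[:,1]>.28)&(P[:,0]>.2)&(P[:,0]<.9)&(P[:,2]<1)]
    for a in np.arange(.2,.9,.1):
        k=q[(q[:,0]>=a)&(q[:,0]<a+.1)]
        if len(k):print(n,a.round(1),"ymin",k[:,1].min().round(3),"z",k[:,2].max().round(3))
D=frame([0,0,-1],142.9)
rel([.36,.27,.26],D);rel([.36,.27,.26]);rel([.594,.207,.23],D)
E
```

```text
top 0.3 ymin 0.436 z 0.207
top 0.4 ymin 0.43 z 0.262
top 0.5 ymin 0.448 z 0.208
top 0.6 ymin 0.481 z 0.318
top 0.7 ymin 0.498 z 0.306
top 0.8 ymin 0.393 z 0.345
side 0.2 ymin 0.482 z 0.05
side 0.3 ymin 0.438 z 0.205
side 0.4 ymin 0.434 z 0.205
side 0.5 ymin 0.477 z 0.205
side 0.6 ymin 0.494 z 0.19
side 0.8 ymin 0.394 z 0.202
shift [-284.6 -275.9  -29.4] rot [ -0.1  -0.1 -66.8]
shift [-284.6 -275.9  -29.4] rot [0. 0. 0.]
shift [-526.9 -280.7    0.6] rot [ -0.1  -0.1 -66.8]
```

Emit:
{"method": "play_rows", "body": {
  "steps": [
    [[-25,-35,-5,0,0,-6],[-50,-70,-10,0,0,-12],[-75,-105,-15,0,0,-18],[-100,-140,-20,0,0,-24],[-125,-175,-25,0,0,-30],[-156,-215,-29,0,0,-36],[-180,-226,-29,0,0,-42],[-205,-238,-29,0,0,-48],[-230,-250,-29,0,0,-54],[-255,-262,-29,0,0,-60],[-285,-276,-29,0,0,-66.8],[-285,-276,-29,0,0,-66.8]]
  ],
  "claw": 0.3
}}

```text
time: 1.1
tool_pos: [0.3632, 0.2673, 0.2598]
tool_rot: [-0.0, -0.445, 0.896, -0.001]
contact_force: [-1.1, 0.4, -0.6]
gripper_width: 0.652
grasp_force: 0.0
```

Run:
```python
from h import *
print(pose()[0],manip.state()["joint_pos"].round(2))
rel([.594,.207,.20],frame([0,0,-1],142.9))
```

```text
[0.36319067 0.26728164 0.25984446] [ 0.47 -0.4   1.96 -0.    1.58 -2.02]
shift [ -91.6 -220.2   60.1] rot [-0.1 -0.1 -0.1]
```

Emit:
{"method": "play_rows", "body": {
  "steps": [
    [[-12,-28,5,0,0,0],[-24,-56,10,0,0,0],[-36,-84,20,0,0,0],[-48,-112,30,0,0,0],[-60,-140,40,0,0,0],[-70,-168,50,0,0,0],[-80,-196,60,0,0,0],[-92,-220,80,0,0,0],[-92,-220,110,0,0,0],[-92,-220,110,0,0,0],[-92,-220,110,0,0,0]]
  ]
}}

```text
time: 2.02
tool_pos: [0.5893, 0.2107, 0.1474]
tool_rot: [-0.003, -0.445, 0.895, 0.001]
contact_force: [-0.5, -0.9, 1.2]
gripper_width: 0.652
grasp_force: 0.0
```

Run:
```python
from h import *
im,d,P=cloud("side");c=im[170:310,80:260];a=cv2.resize(c,None,fx=3,fy=3)
cv2.imwrite("pics/h1.png",a)
print(pose()[0]);rel([.594,.207,.096],frame([0,0,-1],142.9))
```

```text
[0.59049373 0.21123185 0.14991522]
shift [ 1.2 -5.4 53.9] rot [ 0.1 -0.1 -0. ]
```

View pics/h1.png

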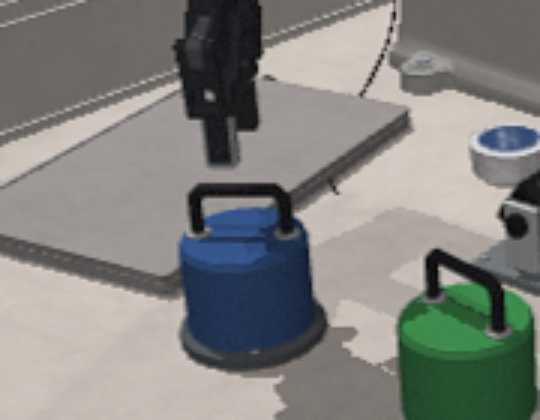

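The gripper at (222,160) in the crop is just above the handle at (240,192). The bar is lined up well within the 52 mm straight length, so I descend and grip.

Emit:
{"method": "play_rows", "body": {
  "steps": [
    [[1,-5,15,0,0,0],[1,-5,30,0,0,0],[1,-5,42,0,0,0],[1,-5,54,0,0,0],[1,-5,54,0,0,0],[1,-5,54,0,0,0],[1,-5,54,0,0,0]]
  ]
}}

```text
time: 2.65
tool_pos: [0.595, 0.2071, 0.0965]
tool_rot: [0.0, -0.445, 0.895, -0.0]
contact_force: [-0.1, -0.6, 0.8]
gripper_width: 0.651
grasp_force: 0.0
```

Emit:
{"method": "play_rows", "body": {
  "steps": [
    [[0,0,0,0,0,0],[0,0,0,0,0,0],[0,0,0,0,0,0],[0,0,0,0,0,0],[0,0,0,0,0,0],[0,0,0,0,0,0],[0,0,0,0,0,0],[0,0,0,0,0,0]]
  ],
  "claw": -1
}}

```text
time: 3.32
tool_pos: [0.5955, 0.207, 0.097]
tool_rot: [0.001, -0.445, 0.895, -0.0]
contact_force: [0.9, -1.4, 3.2]
gripper_width: 0.091
grasp_force: 58.6
```

Emit:
{"method": "play_rows", "body": {
  "steps": [
    [[0,0,-8,0,0,0],[0,0,-18,0,0,0],[0,0,-30,0,0,0],[0,0,-42,0,0,0],[0,0,-54,0,0,0],[0,0,-66,0,0,0],[0,0,-78,0,0,0],[0,0,-90,0,0,0],[0,0,-100,0,0,0],[0,0,-100,0,0,0],[0,0,-100,0,0,0]]
  ]
}}

```text
time: 4.23
tool_pos: [0.5953, 0.2071, 0.1974]
tool_rot: [0.001, -0.445, 0.895, -0.0]
contact_force: [-0.3, 0.9, -3.1]
gripper_width: 0.096
grasp_force: 58.6
```

Run:
```python
from h import *
im,d,P=cloud("side");c=im[130:310,80:320];a=cv2.resize(c,None,fx=3,fy=3,interpolation=2)
cv2.imwrite("pics/h2.png",a)
print(pose()[0],manip.state()["grasp_force"]);rel([.645,.065,.197],frame([0,0,-1],142.9))
```

```text
[0.59473403 0.20699314 0.19615208] 58.55963408946991
shift [  82.9 -125.8   -0.9] rot [ 0. -0. -0.]
```

View pics/h2.png

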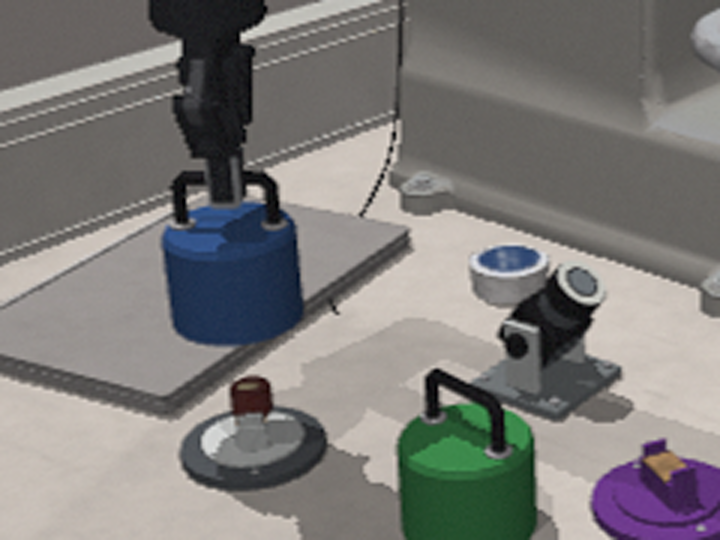

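The cover at (230,260) is held upright in the fingers, and the red specimen at (251,397) stays on the stand. I carry the cover aside.

Emit:
{"method": "play_rows", "body": {
  "steps": [
    [[6,-9,0,0,0,0],[16,-24,0,0,0,0],[28,-42,0,0,0,0],[40,-60,0,0,0,0],[52,-78,0,0,0,0],[63,-95,0,0,0,0],[73,-110,0,0,0,0],[80,-121,0,0,0,0],[83,-126,0,0,0,0],[83,-126,0,0,0,0],[83,-126,20,0,0,0],[83,-126,40,0,0,0]]
  ]
}}

```text
time: 5.28
tool_pos: [0.6464, 0.0655, 0.1578]
tool_rot: [0.002, -0.446, 0.895, -0.001]
contact_force: [0.2, -0.8, -2.8]
gripper_width: 0.088
grasp_force: 58.7
```

Emit:
{"method": "play_rows", "body": {
  "steps": [
    [[0,0,12,0,0,0],[0,0,24,0,0,0],[0,0,36,0,0,0],[0,0,46,0,0,0],[0,0,54,0,0,0],[0,0,60,0,0,0],[0,0,64,0,0,0],[0,0,66,0,0,0],[0,0,66,0,0,0],[0,0,66,0,0,0],[0,0,66,0,0,0]]
  ]
}}

```text
time: 6.2
tool_pos: [0.6458, 0.0648, 0.0911]
tool_rot: [0.001, -0.445, 0.895, -0.0]
contact_force: [-0.2, -0.5, -2.4]
gripper_width: 0.096
grasp_force: 58.5
```

Still carrying (Fz −2.4). I go down a few millimetres at a time until it makes contact.

Emit:
{"method": "play_rows", "body": {
  "steps": [
    [[0,0,1,0,0,0],[0,0,2,0,0,0],[0,0,3,0,0,0],[0,0,3.5,0,0,0],[0,0,4,0,0,0],[0,0,4,0,0,0],[0,0,4,0,0,0]]
  ]
}}

```text
time: 6.78
tool_pos: [0.6456, 0.0646, 0.087]
tool_rot: [0.0, -0.445, 0.895, -0.0]
contact_force: [-1.4, -0.9, 1.5]
gripper_width: 0.092
grasp_force: 59.0
```

Emit:
{"method": "play_rows", "body": {
  "steps": [
    [[0,0,0.5,0,0,0],[0,0,0.5,0,0,0],[0,0,0.5,0,0,0],[0,0,0.5,0,0,0],[0,0,0.5,0,0,0],[0,0,0.5,0,0,0],[0,0,0.5,0,0,0]]
  ],
  "claw": 0.3
}}

```text
time: 7.37
tool_pos: [0.6453, 0.0649, 0.0858]
tool_rot: [0.0, -0.445, 0.895, -0.0]
contact_force: [-0.6, 0.7, -0.7]
gripper_width: 0.651
grasp_force: 0.0
```

Emit:
{"method": "play_rows", "body": {
  "steps": [
    [[0,0,-8,0,0,0],[0,0,-20,0,0,0],[0,0,-35,0,0,0],[0,0,-55,0,0,0],[0,0,-80,0,0,0],[0,0,-105,0,0,0],[0,0,-130,0,0,0],[0,0,-130,0,0,0],[0,0,-130,0,0,0]]
  ]
}}

```text
time: 8.12
tool_pos: [0.647, 0.0648, 0.2205]
tool_rot: [0.003, -0.445, 0.895, -0.002]
contact_force: [-0.2, -0.2, 0.1]
gripper_width: 0.648
grasp_force: 0.0
```

Run:
```python
from h import *
for n in("top","side"):
    im,d,P=cloud(n);np.savez(f"{n}1.npz",im=im,d=d,P=P)
    hsv=cv2.cvtColor(im,cv2.COLOR_BGR2HSV);Z=P[...,2]
    near=(np.hypot(P[...,0]-.594,P[...,1]-.207)<.075)&(d>0)
    red=near&((hsv[...,0]<12)|(hsv[...,0]>170))&(hsv[...,1]>110)&(Z>.03)
    p=P[red];print(n,"red",len(p),p.min(0) if len(p) else 0,p.max(0) if len(p) else 0)
    t=p[p[:,2]>.052]
    if len(t):print(" top",len(t),cv2.minEnclosingCircle(t[:,:2].astype(np.float32)),t.mean(0))
    cv=(np.hypot(P[...,0]-.645,P[...,1]-.065)<.06)&(hsv[...,0]>95)&(hsv[...,0]<130)&(hsv[...,1]>100)&(Z>.062)&(Z<.08)
    t=P[cv]
    if len(t):print(" cover",len(t),cv2.minEnclosingCircle(t[:,:2].astype(np.float32)),np.median(t[:,2]))
    fo=near&(Z>.005)&(Z<.02);print(" foot",P[fo].min(0),P[fo].max(0))
a,b=(np.load("top1.npz")["im"],np.load("side1.npz")["im"])
ce=lambda im,c:cv2.resize(im[c[1]:c[3],c[0]:c[2]],(390,390),interpolation=2)
cv2.imwrite("pics/st.png",np.hstack([ce(a,(145,180,205,240)),ce(b,(130,245,200,315))]))
print(pose()[0])
```

```text
top red 0 0 0
 cover 72 ((0.6415507197380066, 0.03212141618132591), 0.02830984629690647) 0.06937457546091286
 foot [0.53813508 0.2382572  0.00515503] [0.62008581 0.26646025 0.01624691]
side red 103 [0.57245494 0.19645915 0.03811718] [0.60385828 0.22399984 0.05671393]
 top 49 ((0.5888683795928955, 0.20932599902153015), 0.015224043279886246) [0.58651688 0.21043646 0.0544064 ]
 cover 494 ((0.6419470310211182, 0.06637848913669586), 0.048485882580280304) 0.06844540984915426
 foot [0.53950279 0.15828819 0.005013  ] [0.64601123 0.26516991 0.01998532]
[0.64506286 0.06484548 0.21599621]
```

View pics/st.png

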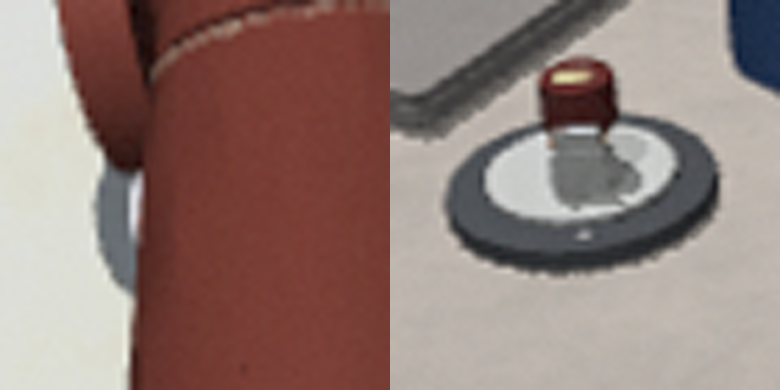

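The cover stands released on the worktop. In the side crop the red specimen is at (578,90) on the stand. The arm hides the top view, so I swing aside to read the stand's yaw.

Run:
```python
from h import *
rel([.48,-.04,.27])
```

```text
shift [183.2  68.4 -54. ] rot [0. 0. 0.]
```

Emit:
{"method": "play_rows", "body": {
  "steps": [
    [[0,0,-25,0,0,0],[15,5,-54,0,0,0],[40,15,-54,0,0,0],[70,26,-54,0,0,0],[100,37,-54,0,0,0],[130,48,-54,0,0,0],[160,59,-54,0,0,0],[183,68,-54,0,0,0],[183,68,-54,0,0,0],[183,68,-54,0,0,0]]
  ]
}}

```text
time: 9.05
tool_pos: [0.4796, -0.0404, 0.2685]
tool_rot: [-0.0, -0.445, 0.896, 0.001]
contact_force: [0.8, 0.6, 0.1]
gripper_width: 0.647
grasp_force: 0.0
```

Run:
```python
from h import *
im,d,P=cloud("top");np.savez("top2.npz",im=im,d=d,P=P)
hsv=cv2.cvtColor(im,cv2.COLOR_BGR2HSV);Z=P[...,2]
near=(np.hypot(P[...,0]-.593,P[...,1]-.209)<.08)&(d>0)
t=P[near&(Z>.048)&(Z<.066)];print("spec top",len(t),cv2.minEnclosingCircle(t[:,:2].astype(np.float32)),t.mean(0))
t=P[near&(Z>.02)&(Z<.05)];print("ped",len(t),cv2.minAreaRect(t[:,:2].astype(np.float32)) if len(t)>3 else 0)
t=P[near&(Z>.005)&(Z<.02)];print("foot",len(t),cv2.minEnclosingCircle(t[:,:2].astype(np.float32)))
cv2.imwrite("pics/st2.png",np.hstack([cv2.resize(im[180:240,145:205],(480,480),interpolation=2)]))
print(pose()[0],manip.state()["joint_pos"].round(2))
```

```text
spec top 103 ((0.5924361348152161, 0.20660966634750366), 0.015470802783966064) [0.59195287 0.20573608 0.05597584]
ped 76 ((0.593926727771759, 0.1959892362356186), (0.0455145426094532, 0.05269060283899307), 73.29176330566406)
foot 927 ((0.5920476913452148, 0.21614965796470642), 0.07628482580184937)
[ 0.48026322 -0.04002652  0.2687553 ] [-0.24 -0.32  1.89  0.    1.57 -2.73]
```

View pics/st2.png

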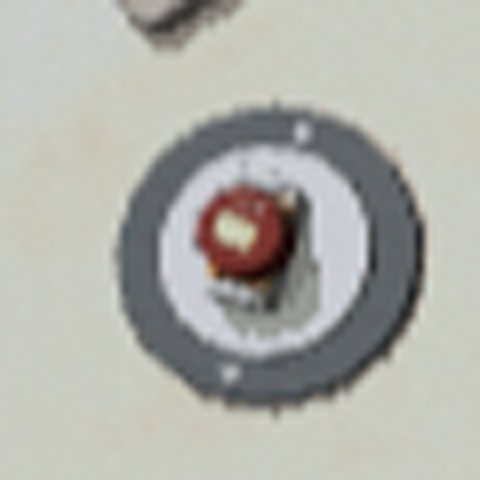

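Two white marks on the foot at (303,131) and (231,373) line up with the visible cheeks at (285,195) and (238,290), so the marks give the stand's x axis.

Run:
```python
from h import *
P=np.load("top2.npz")["P"];im=np.load("top2.npz")["im"]
ci=vision.camera_info("top");K=ci["K"];M=q2R(ci["orientation"]).as_matrix();eye=np.array(ci["eye"])
def onz(u,v,z):
    w=M@np.array([(u-K[0,2])/K[0,0],(v-K[1,2])/K[1,1],1]);return eye+w*(z-eye[2])/w[2]
f=lambda u,v,z:onz(145+u/8-.5,180+v/8-.5,z)
a,b=f(303,131,.01),f(231,373,.01)
ang=np.degrees(np.arctan2(*(a-b)[1::-1]));print(a,b,(a+b)/2,"x yaw",ang)
print("foot circle ctr",f(270,257,.01)); print("spec top ctr",f(240,228,.056))
y=ang+90
for yy in(y,y-180):rel([.593,.208,.15],frame([0,0,-1],yy))
```

```text
[0.63410133 0.19101208 0.01      ] [0.55238345 0.22496225 0.01      ] [0.59324239 0.20798717 0.01      ] x yaw -22.560725634871254
foot circle ctr [0.59098534 0.20727689 0.01      ]
spec top ctr [0.59218746 0.20632053 0.056     ]
shift [-265.8   59.8  118.8] rot [ 0.1 -0.1 75.4]
shift [-265.8   59.8  118.8] rot [ 1.000e-01  1.000e-01 -1.046e+02]
```

Emit:
{"method": "play_rows", "body": {
  "steps": [
    [[-22,5,0,0,0,6.5],[-46,10,0,0,0,13],[-70,15,0,0,0,19.5],[-94,20,0,0,0,26],[-118,26,0,0,0,32.5],[-142,32,0,0,0,39],[-166,38,0,0,0,45.5],[-190,43,10,0,0,52],[-215,48,30,0,0,58.5],[-240,54,55,0,0,65],[-266,60,80,0,0,71.5],[-266,60,110,0,0,75.4]]
  ]
}}

```text
time: 10.1
tool_pos: [0.5951, 0.2132, 0.1587]
tool_rot: [0.001, 0.195, 0.981, 0.001]
contact_force: [-0.2, -0.9, -0.1]
gripper_width: 0.654
grasp_force: 0.0
```

Emit:
{"method": "play_rows", "body": {
  "steps": [
    [[0,0,5,0,0,0],[0,0,10,0,0,0],[0,0,20,0,0,0],[0,0,30,0,0,0],[0,0,40,0,0,0],[0,0,40,0,0,0],[0,0,40,0,0,0],[0,0,40,0,0,0]]
  ]
}}

```text
time: 10.77
tool_pos: [0.5937, 0.2081, 0.1206]
tool_rot: [0.001, 0.195, 0.981, 0.0]
contact_force: [-0.0, -0.0, 0.8]
gripper_width: 0.649
grasp_force: 0.0
```

Run:
```python
from h import *
im,d,P=cloud("side");cv2.imwrite("pics/g1.png",cv2.resize(im[180:320,110:260],None,fx=4,fy=4,interpolation=2))
print(pose()[0]);rel([.593,.207,.025],frame([0,0,-1],67.4))
```

```text
[0.59384348 0.20817336 0.12083241]
shift [ 0.5 -1.5 95.8] rot [0.1 0.1 0.1]
```

View pics/g1.png

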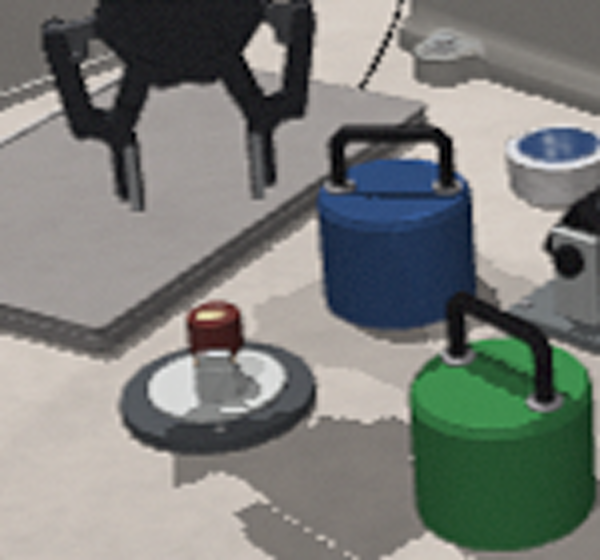

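Run:
```python
from h import *
for n in ("side","top"):
    im,d,P=cloud(n);p,Rt=pose();Q=(P-p)@Rt.as_matrix()
    m=(d>0)&(Q[...,2]>-.035)&(Q[...,2]<0)&(np.abs(Q[...,1])<.07)&(np.abs(Q[...,0])<.04)
    q=Q[m]; 
    for s in(-1,1):
        k=q[q[:,1]*s>0]
        if len(k): print(n,s,len(k),"y",np.percentile(k[:,1],[2,50,98]).round(4),"x",np.percentile(k[:,0],[2,50,98]).round(4),"zmax",k[:,2].max().round(4))
    hsv=cv2.cvtColor(im,cv2.COLOR_BGR2HSV)
    red=((hsv[...,0]<12)|(hsv[...,0]>170))&(hsv[...,1]>110)&(np.hypot(P[...,0]-.593,P[...,1]-.207)<.04)&(P[...,2]>.03)&(P[...,2]<.065)
    if red.sum():
        v,u=np.nonzero(red);print(" red Q y",np.percentile(Q[red][:,1],[2,98]).round(4),"x",np.percentile(Q[red][:,0],[2,98]).round(4), "px",u.min(),u.max(),v.min(),v.max())
```

```text
side -1 78 y [-0.0396 -0.0324 -0.0266] x [0.0041 0.0101 0.0145] zmax -0.0047
side 1 91 y [0.0289 0.0346 0.0423] x [-0.0008  0.0091  0.0151] zmax -0.0045
 red Q y [-0.0134  0.0117] x [-0.0066  0.0194] px 157 170 256 267
top -1 9 y [-0.038  -0.0354 -0.0307] x [0.0067 0.0098 0.0109] zmax -0.007
 red Q y [-0.0175 -0.0088] x [-0.0015  0.0133] px 176 181 209 214
```

By depth, the fingers (inner faces −27 and +29 mm) straddle the specimen (−13 to +12 mm). I descend.

Emit:
{"method": "play_rows", "body": {
  "steps": [
    [[0.5,-1.5,15,0,0,0],[0.5,-1.5,30,0,0,0],[0.5,-1.5,45,0,0,0],[0.5,-1.5,58,0,0,0],[0.5,-1.5,70,0,0,0],[0.5,-1.5,82,0,0,0],[0.5,-1.5,90,0,0,0],[0.5,-1.5,95,0,0,0],[0.5,-1.5,95,0,0,0],[0.5,-1.5,95,0,0,0],[0.5,-1.5,95,0,0,0]]
  ]
}}

```text
time: 11.83
tool_pos: [0.5929, 0.2072, 0.0256]
tool_rot: [0.001, 0.195, 0.981, 0.0]
contact_force: [-0.2, 0.3, -0.1]
gripper_width: 0.652
grasp_force: 0.0
```

Emit:
{"method": "play_rows", "body": {
  "steps": [
    [[0,0,0,0,0,0],[0,0,0,0,0,0],[0,0,0,0,0,0],[0,0,0,0,0,0],[0,0,0,0,0,0],[0,0,0,0,0,0],[0,0,0,0,0,0],[0,0,0,0,0,0]]
  ],
  "claw": -1
}}

```text
time: 12.5
tool_pos: [0.593, 0.2072, 0.0258]
tool_rot: [0.001, 0.195, 0.981, 0.0]
contact_force: [0.3, 0.5, 5.2]
gripper_width: 0.333
grasp_force: 59.2
```

Emit:
{"method": "play_rows", "body": {
  "steps": [
    [[0,0,-6,0,0,0],[0,0,-16,0,0,0],[0,0,-30,0,0,0],[0,0,-46,0,0,0],[0,0,-66,0,0,0],[0,0,-90,0,0,0],[0,0,-116,0,0,0],[0,0,-142,0,0,0],[0,0,-170,0,0,0],[0,0,-200,0,0,0],[0,0,-230,0,0,0],[0,0,-230,0,0,0]]
  ]
}}

```text
time: 13.5
tool_pos: [0.5953, 0.2078, 0.2649]
tool_rot: [0.006, 0.195, 0.981, 0.003]
contact_force: [1.4, 0.1, 0.7]
gripper_width: 0.332
grasp_force: 59.1
```

Run:
```python
from h import *
n=np.array([-.544,-.193,.817]);n/=np.linalg.norm(n)
L=np.array([.5192,-.0332,.0975]);
for F in(.16,.06):
  T=L+F*n-.0092*n; print(T)
  for a in(110,-70,20,65,40):
    print(a,end=" ");rel(T,frame(-n,a))
print(manip.state()["joint_pos"].round(2),pose()[0])
```

```text
[ 0.43719243 -0.0622946   0.2206621 ]
110 shift [  43.1 -310.4   41.2] rot [-12.6 -32.9 -41.1]
-70 shift [  43.1 -310.4   41.2] rot [-41.1  15.8 132.5]
20 shift [  43.1 -310.4   41.2] rot [-32.3 -14.5  45.9]
65 shift [  43.1 -310.4   41.2] rot [-22.4 -26.2  -3.1]
40 shift [  43.1 -310.4   41.2] rot [-28.  -20.4  22.7]
[ 0.49157411 -0.0430011   0.13898962]
110 shift [   1.2 -272.4  123.7] rot [-12.6 -32.9 -41.1]
-70 shift [   1.2 -272.4  123.7] rot [-41.1  15.8 132.5]
20 shift [   1.2 -272.4  123.7] rot [-32.3 -14.5  45.9]
65 shift [   1.2 -272.4  123.7] rot [-22.4 -26.2  -3.1]
40 shift [   1.2 -272.4  123.7] rot [-28.  -20.4  22.7]
[ 0.22  0.04  1.57 -0.    1.52 -0.96] [0.59527135 0.20777068 0.26486488]
```

Emit:
{"method": "play_rows", "body": {
  "steps": [
    [[2,-14,0,-1,-1.2,0],[4,-40,0,-3,-3.5,0],[8,-68,2,-5,-6,-1],[12,-96,5,-7,-8,-1],[16,-124,8,-9,-10.5,-1],[20,-152,12,-11,-13,-1.5],[24,-180,16,-13,-15.5,-2],[28,-208,20,-15,-18,-2],[32,-236,25,-17,-20.5,-2.5],[36,-264,30,-19,-23,-3],[40,-292,36,-21,-25,-3],[43,-310,41,-22.4,-26.2,-3.1]]
  ]
}}

```text
time: 14.5
tool_pos: [0.4324, -0.0641, 0.2134]
tool_rot: [0.26, 0.16, 0.941, 0.144]
contact_force: [0.2, -0.4, -0.5]
gripper_width: 0.329
grasp_force: 59.2
```

Emit:
{"method": "play_rows", "body": {
  "steps": [
    [[0,0,0,0,0,0],[0,0,0,0,0,0],[0,0,0,0,0,0],[0,0,0,0,0,0],[0,0,0,0,0,0]]
  ]
}}

```text
time: 14.92
tool_pos: [0.4344, -0.0618, 0.2146]
tool_rot: [0.258, 0.159, 0.942, 0.145]
contact_force: [-0.3, 0.2, -0.6]
gripper_width: 0.334
grasp_force: 59.3
```

```bash
cat > m.py <<'E'
from h import *
n=np.array([-.544,-.193,.817]);n/=np.linalg.norm(n)
L=np.array([.5192,-.0332,.0975]);T=L+.06*n-.0092*n
rel(T,frame(-n,65));print(manip.state()["joint_pos"].round(2))
p,Rt=pose()
for nm in("side","top"):
    im,d,P=cloud(nm);Q=(P-p)@Rt.as_matrix()
    hsv=cv2.cvtColor(im,cv2.COLOR_BGR2HSV)
    red=(d>0)&((hsv[...,0]<12)|(hsv[...,0]>170))&(hsv[...,1]>110)&(np.abs(Q[...,2]+.02)<.03)&(np.abs(Q[...,:2]).max(-1)<.03)
    k=Q[red]
    if len(k):print(nm,len(k),"tool-frame red x,y,z",np.percentile(k,[3,97],axis=0).round(4).tolist())
    cv2.imwrite(f"pics/{nm}_f.png",cv2.resize(im[140:280,190:350],None,fx=4,fy=4,interpolation=2))
E
python3 m.py
```

```text
shift [-6.3  3.  96.4] rot [-0.4 -0.7  0.1]
[-0.63 -0.82  2.37  0.51  1.26 -1.94]
top 74 tool-frame red x,y,z [[-0.0148, -0.0139, -0.0322], [0.0011, 0.0102, -0.0167]]
```

Emit:
{"method": "play_rows", "body": {
  "steps": [
    [[0,0,8,0,0,0],[-2,1,20,-0.1,-0.2,0],[-3,1,32,-0.2,-0.4,0],[-4,2,44,-0.3,-0.6,0],[-6,3,56,-0.4,-0.7,0],[-6,3,68,-0.4,-0.7,0],[-6,3,80,-0.4,-0.7,0],[-6,3,90,-0.4,-0.7,0],[-6,3,96,-0.4,-0.7,0],[-6,3,96,-0.4,-0.7,0],[-6,3,96,-0.4,-0.7,0],[-6,3,96,-0.4,-0.7,0]]
  ]
}}

```text
time: 16.02
tool_pos: [0.4908, -0.0442, 0.1389]
tool_rot: [0.265, 0.16, 0.939, 0.147]
contact_force: [0.3, 0.7, 0.2]
gripper_width: 0.329
grasp_force: 59.3
```

```bash
python3 m.py; python3 -c "
import cv2,numpy as np
a=cv2.imread('pics/side_f.png');b=cv2.imread('pics/top_f.png')
cv2.imwrite('pics/fin.png',cv2.resize(np.hstack([a[:,:560],b[:,160:]]),(800,420)))"
```

```text
shift [-0.2  1.3  0.5] rot [-0.   0.1 -0.1]
[-0.49 -0.56  2.36  0.54  0.97 -1.95]
side 85 tool-frame red x,y,z [[-0.0038, -0.0119, -0.0309], [0.0177, 0.0117, -0.0142]]
top 59 tool-frame red x,y,z [[-0.0153, -0.0138, -0.0346], [0.0015, 0.0123, -0.0175]]
```

View pics/fin.png

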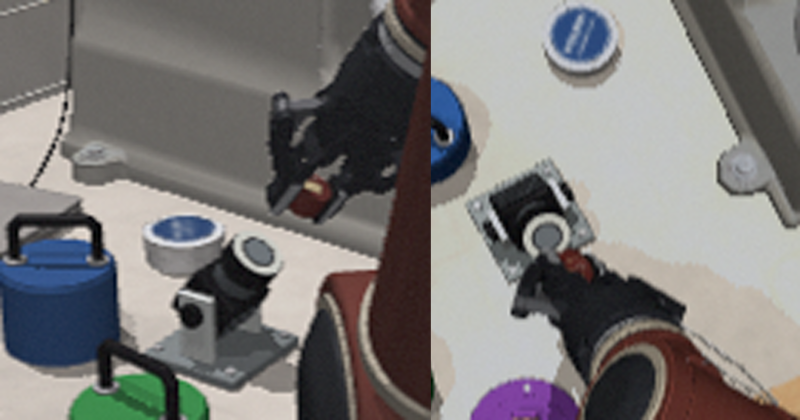

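The views show the specimen at (310,198) in the side half and (578,262) in the top half, facing the lens square on its line of sight. It is within about 2 mm by measurement, and the camera and cover are undisturbed. I hold and hand in.

Emit:
{"method": "play_rows", "body": {
  "steps": [
    [[0,1,0.5,0,0,0],[0,1,0.5,0,0,0],[0,1,0.5,0,0,0],[0,1,0.5,0,0,0],[0,1,0.5,0,0,0],[0,1,0.5,0,0,0],[0,1,0.5,0,0,0],[0,1,0.5,0,0,0]]
  ]
}}

```text
time: 16.78
tool_pos: [0.4911, -0.0432, 0.1383]
tool_rot: [0.265, 0.16, 0.939, 0.147]
contact_force: [-0.2, -0.1, 0.2]
gripper_width: 0.332
grasp_force: 59.3
```

```bash
python3 -c "
from h import *
print(order.job_done())"
```

```text
the job is handed in; nothing more can be done
None
```

I set the blue cover upright on the worktop about 0.15 m from the stand, and handed in at 16.8 s with the red specimen held about 60 mm in front of the lens, square to it and label side away; the hand-in returned no verdict.

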